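# Demagnetise a driver in the bench demagnetiser

## Task

Press the demagnetiser's side lever all the way down until it latches and the cover has swung off the well, then let go of the lever. Take the driver with the long slim shaft from the rest and dip its shaft, in line with the slanting well, more than half of the well's depth for a good half second, without jabbing the well. Draw it out and lay it back (do not drop it) in the same notches, the same way round, leaving the lever latched and everything else where it is.

Things in the scene. Friction and masses are not known exactly. Their poses are not given: they have to be found in the camera images.
- demag: White bench demagnetiser on a dark steel foot 130 x 100 mm, 95 mm high (111 mm at the well's rim), fixed to the table. Origin: centre of the foot's underside; z up; +x the side to which the well leans (roughly away from the robot); the lever sticks out on the +y side.
- well: The demagnetiser's open steel cup: 65 mm long, outer diameter 50, inner 40, base 5 mm, so 60 mm deep; fixed, leaning 50 degrees from vertical to the demagnetiser's +x. Origin: centre of its closed lower end; z runs along the bore out of the mouth (mouth centre z = +65 mm, inner floor +5 mm); y is the demagnetiser's y. A 14 mm pivot post stands beside it at y = -36 mm.
- cover_disc (a point): Centre of the top of the round metal cover, 50 mm diameter and 4 mm thick, that lies across the mouth of the well until the lever is pressed; linked to the lever, it then swings aside in the plane of the mouth towards the demagnetiser's -y and up, clear of the bore, and stays there.
- lever (a joint): Angle of the sprung side lever, rad: 0 up (well covered), 0.5 fully down. It springs back up unless pressed past about 0.35; beyond that an over-centre detent pulls it to 0.5 and holds it, with the cover off. Takes about 7 N at the pad.
- lever_pad (a point): Centre of the top of the lever's black pad (36 mm along the demagnetiser's x, 42 mm along the lever, 8 mm thick). It is 85 mm from the hinge, which runs along the demagnetiser's x through (-10, 45, 80) mm in the demagnetiser's frame. The pad slopes up outwards by 0.25 rad at joint 0 and down by 0.25 rad at 0.5, moving about 42 mm down.
- rest: Fixed rest, aluminium foot 150 x 170 x 10 mm and two grey cross bars 10 mm thick: x = +58 mm (top 49 mm, notches 30 mm wide, for handles) and x = -50 mm (top 56 mm, notches 20 mm wide, for shafts). Flared ears to 18 mm above the bars form two pairs of notches, y = -50 and +50 mm. Origin under its centre; z up. Tools lie along x, handles to +x, axes 60 mm above the table.
- driver: The driver to treat: black square handle 22 x 22 x 100 mm (steel band near its end) and a slim round steel shaft 90 mm long, 8 mm diameter; 190 mm overall, about 0.11 kg. Origin: on its axis, in the handle, 20 mm behind the handle's front; +x runs along the axis towards the handle's end (at +80 mm); tip at -110 mm. Lies in either pair of notches. Grip it across y near the origin.
- driver_tip (a point): Tip of the driver's shaft, on the axis, 110 mm from the driver's origin.
- nutdriver: Bystander: the other driver in the other notches, with the same handle but a short shaft ending in a fat socket of 20 mm diameter, 162 mm overall. Origin and axes as for the driver. Leave alone.
- case: Bystander: wooden gauge block case 100 x 150 x 49 mm, origin under its centre. Leave alone.
- master: Bystander: upright steel cylinder, 60 mm diameter, 70 mm high, origin under its centre. Leave alone.
- vblock: Bystander: dark steel grooved block 70 x 60 x 45 mm, origin under its centre. Leave alone.
Not all that is in view belongs to the job. Leave any white look-alike of the driver alone.

How it is judged:
By the outcome, as a careful person would: the job done as asked, in the order asked, and still so for the second after the job is handed in, with the robot touching nothing.
It also fails if it takes over 67 s, if anything falls off the work surface, if the arm or the gripper's body presses on something with over 40 N, if the wrist force passes 120 N, or if a joint passes its speed limit or range.

## Robot

A 6-joint arm with a two-finger parallel gripper is mounted at the origin on the work surface. World frame = base frame: x ahead of the robot, y to its left, z up, the work surface at z = 0. Lengths are in m, angles in rad, forces in N, time in s.
With the tool pointing down it reaches from about 0.3 to 0.825 m from the base axis. Payload 5.4 kg.
Tool frame: the origin (TCP) lies between the finger pads; the fingertips stand 17 mm ahead of it and the grasp point (between the pads) lies 2 mm behind it (manip.nose_length is the distance from the TCP to the fingertips, in m); z points along the fingers, y is the line along which they close (so a half turn about z gives the same grasp; the last joint's range is limited). The gripper opens to 92 mm and grips with 3 to 60 N. Pads are 20 mm wide; open, the fingers measure 128 mm over their backs; the gripper's body (75 mm by 189 mm) begins 69 mm behind the grasp point.
Start: joints at [-0.21, 0.158, 1.597, -0, 1.386, -0.21], TCP at [0.575, -0, 0.232] pointing down, gripper open.
Joint ranges: [-2.91, 2.91], [-0.94, 2.29], [0.18, 2.7], [-1.29, 4.43], [0.17, 2.64], [-3, 3]. Speed limits (rad/s): [2.57, 2.57, 3.14, 3.14, 3.14, 3.14].

## Interface

Orientations are given as a 3x3 rotation matrix whose columns are the frame's x, y, z axes.
In Python, from workcell import manip gives the robot as it stands. The module is installed in compiled form; this text tells all that it offers.
- The arm moves only by the tool carry_out, never from a script. Its argument "rows" is a list of rows, each an object of numbers: "tx", "ty", "tz": the shift along the tool's x, y, z each as a share of 0.15 m, from -1 to 1; "ax", "ay", "az": the turn, a rotation vector about the tool's x, y, z each as a share of 30 degrees, from -1 to 1; "jaw": the closure, from -1 (fully open) to 1 (shut). In form: [{"tx": .., "ty": .., "tz": .., "ax": .., "ay": .., "az": .., "jaw": ..}, ...]. A call has 1 to 12 rows; each row is the pose to reach, as a shift and turn from the pose commanded when the call began, along the tool's axes at that moment; what a row does not reach only later rows make up. A row lasts 1/12 s, in which the tool goes at most 41.7 mm and 7.16 degrees, less where a joint would pass 70% of its speed; a pose out of reach is approached as far as the arm can. A call with a number of a shift or a turn outside -1 to 1 is refused whole. A call with a gripper value outside its range is refused whole. The fingers move at their own pace and stop on an object; "force" is the grip in N (left out, the last holds). Time passes only in rows, so rows that repeat a pose let the fingers close. It gives the time, the measured TCP pose, the force, the opening and the grip force at its end, in the units of the state.
- manip.get_obs(): the state, without advancing time (a new reading comes with each control period).
- manip.get_image(name): name is "scene" or "side" or "wrist"; returns a dict with "frame" (384x512x3 uint8, red, green, blue), "range_z" (384x512 float32, m along the optical axis (not along the pixel's ray), 0 where there is no reading), "fov_y" (degrees; the focal length in pixels is half the picture's height over the tangent of half this angle, whatever the lens; pixels are square), "cx", "cy" (the principal point, pixels), "dist" ([k1, k2, p1, p2, k3] as OpenCV has them; the pictures are not rectified), "position" and "orientation" of the camera in the world; the wrist camera has in their place "tool_from_camera" (4x4, takes a point from camera to tool coordinates, whose origin is the TCP and whose axes are the flange's). Camera axes: x right, y down, z forward; pixel columns grow to the right and rows downward; lengths in m; the calibration is good to about 2 mm. A picture is of the moment at which its call begins: read the wrist's pose just before it.
- manip.finish_job(): hands the job in; it is judged then, once.
Trained networks look in a picture, given as the dict that the camera call returned (one of the last four; its "shot" number tells which), for a name from the list of things; names that differ only in an ending like _2 or _b are one class to them, and where a whole thing is asked for, a point or a joint stands for the part that bears it (a point fixed in the world has none). Each returns a list of dicts, best first, with "confidence" (0 to 1); they miss things now and then, are a little off and sometimes report something else, mostly with a low value. They report only what shows in the picture. A call takes as long as a camera call. They do not tell look-alikes from the thing itself.
- manip.search_frame(picture, name): "xyz" ([x, y, z] in m, in world coordinates, good to about 4 mm: the middle of the surface that is visible of it).
- manip.outline_of(picture, name): "region" (384x512 bool, what is visible of it).
- manip.tip_of(picture, name): "xyz" ([x, y, z] in m, in world coordinates, good to about 4 mm: a listed point, or the origin of a listed thing).
The state is a dict: "clock": time; "joint_positions": joint angles; "qd": joint speeds; "effort": joint torques, N m; "ee_pos": TCP position; "eef_rot": TCP orientation; "contact_force": force on the tool from outside, world axes, zero at the start; "wrist_torque": the same for the moment, N m; "grip_width": opening from 0.0 (shut) to 1.0 (fully open); "finger_force": force on a finger pad.
Only numpy, scipy, OpenCV 4.12 (cv2) and the standard library are available. Lean on these libraries where they do the work, as an engineer would, in place of code of your own. Each camera call takes 0.05 s, during which the arm holds its last target. There are 200 camera calls.

## Working session

There is one attempt and no reset: what is moved stays moved. The work goes in short steps, Python scripts to look and compute and a tool call to move; the robot and the scene stay as the last step left them, time stands still between calls to the robot, and variables do not carry over. Pictures are saved under pics/ and viewed, at most 11 in all, crops included, and the job is handed in when it is done.

Besides the shell and the picture viewer there is one more tool, called after "Call:" in YAML: its name, and indented under it one key for each argument. carry_out: Moves the arm, as the interface text tells. Shift numbers are shares of 0.15 m and turn numbers shares of 30 degrees, none past 1 either way. Its arguments: {"type":"object","properties":{"rows":{"type":"array","items":{"type":"object","properties":{"tx":{"type":"number","minimum":-1,"maximum":1},"ty":{"type":"number","minimum":-1,"maximum":1},"tz":{"type":"number","minimum":-1,"maximum":1},"ax":{"type":"number","minimum":-1,"maximum":1},"ay":{"type":"number","minimum":-1,"maximum":1},"az":{"type":"number","minimum":-1,"maximum":1},"jaw":{"type":"number"}}}},"force":{"type":"number"}},"required":["rows"]}

```bash
mkdir -p pics; cat > h.py <<'E'
import numpy as np, cv2
from workcell import manip
def K(p):
    f=p["frame"].shape[0]/2/np.tan(np.radians(p["fov_y"])/2)
    return np.array([[f,0,p["cx"]],[0,f,p["cy"]],[0,0,1.]])
def pose(p,o=None):
    if "tool_from_camera" in p:
        T=np.eye(4);T[:3,:3]=o["eef_rot"];T[:3,3]=o["ee_pos"];return T@np.array(p["tool_from_camera"])
    T=np.eye(4);T[:3,:3]=p["orientation"];T[:3,3]=p["position"];return T
def world(p,uv,T,z=None):
    uv=np.asarray(uv,float).reshape(-1,2)
    n=cv2.undistortPoints(uv[:,None],K(p),np.array(p["dist"],float))[:,0]
    if z is None:
        z=np.array([p["range_z"][int(round(v)),int(round(u))] for u,v in uv])
    c=np.c_[n*np.reshape(z,(-1,1)),np.ones(len(uv))*z]
    return c@T[:3,:3].T+T[:3,3]
def pix(p,X,T):
    c=(np.asarray(X,float).reshape(-1,3)-T[:3,3])@T[:3,:3]
    return cv2.projectPoints(c,np.zeros(3),np.zeros(3),K(p),np.array(p["dist"],float))[0][:,0]
def cloud(p,T,mask=None):
    ok=p["range_z"]>0
    if mask is not None: ok&=mask
    v,u=np.nonzero(ok)
    return world(p,np.c_[u,v],T,p["range_z"][v,u])
def save(p,name): cv2.imwrite("pics/"+name,p["frame"][:,:,::-1])
E
python3 - <<'E'
from h import *
np.set_printoptions(precision=4,suppress=True)
for n in ["scene","side"]:
    p=manip.get_image(n);save(p,n+".png");T=pose(p);print(n,T[:3].tolist(),p["fov_y"],p["dist"])
    for k in ["demag","well","cover_disc","lever_pad","rest","driver","driver_tip","nutdriver","case","master","vblock"]:
        print(k,[(np.round(d["xyz"],3).tolist(),round(d["confidence"],2)) for d in manip.tip_of(p,k)[:3]])
im=np.hstack([cv2.imread("pics/scene.png"),cv2.imread("pics/side.png")])
o=manip.get_obs();print(o["clock"],o["eef_rot"],o["ee_pos"],o["contact_force"],manip.nose_length)
E
```

```text
scene [[-0.49943190793306236, 0.7081585814934711, -0.49907834334450535, 1.1177474393697875], [0.8661957105034893, 0.39718063619012367, -0.3032367611965345, 0.4095928018422173], [-0.016515460747328715, -0.5837456344100258, -0.8117686085723813, 1.0097075004595053]] 44.93880879004948 [-0.0945  0.      0.      0.      0.    ]
demag [([0.598, 0.121, 0.002], 0.87), ([0.48, 0.465, 0.001], 0.29)]
well [([0.57, 0.112, 0.05], 0.8)]
cover_disc [([0.625, 0.129, 0.099], 0.72)]
lever_pad [([0.551, 0.237, 0.104], 0.64)]
rest [([0.531, -0.199, -0.006], 0.79)]
driver [([0.317, -0.256, 0.013], 0.74), ([0.531, -0.147, 0.064], 0.63), ([0.734, -0.318, 0.012], 0.6)]
driver_tip [([0.792, -0.409, 0.012], 0.61), ([0.626, 0.131, 0.098], 0.43)]
nutdriver [([0.53, -0.251, 0.059], 0.81)]
case [([0.824, -0.051, -0.003], 0.63)]
master [([0.482, 0.466, -0.001], 0.95)]
vblock [([0.405, -0.003, -0.002], 0.91), ([0.596, 0.123, 0.004], 0.52)]
side [[0.7277912850743062, -0.42555672505289055, 0.5377930077010565, -0.20406052960381063], [-0.6857782375374852, -0.45765729775748576, 0.5659134268855055, -0.7251617472774207], [0.005296630048482179, -0.7806736011750203, -0.6249165337375504, 1.005213236342936]] 47.45732736894391 [-0.1723  0.      0.      0.      0.    ]
demag [([0.598, 0.12, 0.002], 0.67)]
well [([0.568, 0.115, 0.055], 0.47)]
cover_disc [([0.626, 0.127, 0.099], 0.48)]
lever_pad [([0.552, 0.236, 0.105], 0.63)]
rest [([0.533, -0.202, -0.003], 0.9)]
driver [([0.53, -0.151, 0.06], 0.73), ([0.736, -0.312, 0.008], 0.72), ([0.319, -0.258, 0.009], 0.56)]
driver_tip [([0.354, -0.154, 0.011], 0.93), ([0.79, -0.403, 0.011], 0.72), ([0.42, -0.146, 0.058], 0.68)]
nutdriver [([0.53, -0.244, 0.062], 0.8)]
case [([0.818, -0.048, 0.002], 0.71)]
master [([0.478, 0.463, 0.001], 0.92)]
vblock [([0.409, 0.0, 0.001], 0.91)]
1.2 [[-0.  1.  0.]
 [ 1.  0.  0.]
 [ 0.  0. -1.]] [ 0.575  -0.      0.2316] [-0.5785  0.2893 -0.4336] 0.017
```

View pics/scene.png

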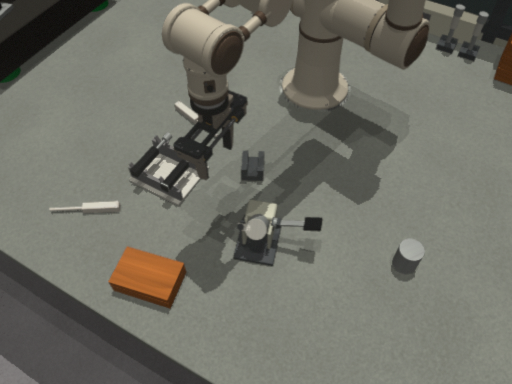

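View pics/side.png

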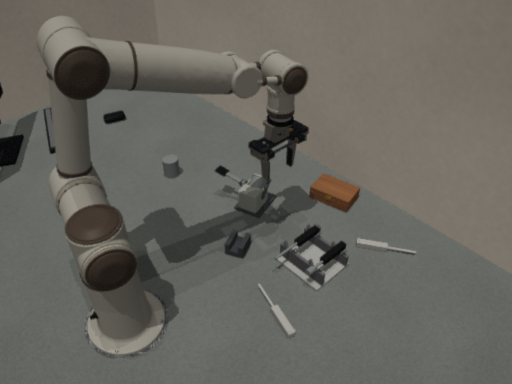

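Scene view: black tools lie in the rest at about (150,160) and (178,178). White look-alikes are at (85,208) and (187,112). The demagnetiser is at (258,235) with its lever pad at (313,224).
Side view: black handles at (307,235) (slim shaft?) and (332,253) (fat socket?). White look-alikes at (372,245) and (280,315).
By the description I want the black-handled tool with the thin shaft. I'll check that in a wrist crop, and measure the demagnetiser.

```bash
cat > look.py <<'E'
from h import *
import sys
np.set_printoptions(precision=4,suppress=True)
o=manip.get_obs();p=manip.get_image("wrist");T=pose(p,o);save(p,sys.argv[1])
np.savez("w.npz",T=T)
for k in sys.argv[2:]:
    print(k,[(np.round(d["xyz"],4).tolist(),round(d["confidence"],2)) for d in manip.tip_of(p,k)[:3]])
print(o["clock"],o["ee_pos"],T[:3].tolist())
E
python3 look.py w1.png demag well cover_disc lever_pad driver driver_tip nutdriver rest
python3 - <<'E'
from h import *
np.set_printoptions(precision=4,suppress=True)
P=[]
for n in ["scene","side"]:
    p=manip.get_image(n);T=pose(p)
    for k in ["lever_pad","cover_disc","driver","nutdriver","rest","demag"]:
        r=manip.outline_of(p,k)
        for d in r[:2]:
            m=d["region"];c=cloud(p,T,m)
            if len(c)<10: continue
            print(n,k,round(d["confidence"],2),len(c),"med",np.median(c,0),"lo",np.percentile(c,3,0),"hi",np.percentile(c,97,0))
E
```

```text
demag [([0.5948, 0.1205, 0.0007], 0.78)]
well [([0.5709, 0.1127, 0.0476], 0.78)]
cover_disc [([0.6237, 0.1295, 0.1005], 0.94), ([0.5324, -0.2477, 0.0608], 0.28)]
lever_pad [([0.5289, -0.1999, 0.0016], 0.53)]
driver [([0.7315, -0.314, 0.0045], 0.87), ([0.5331, -0.1501, 0.0657], 0.82), ([0.5707, 0.1134, 0.0476], 0.42)]
driver_tip [([0.3498, -0.1583, 0.0106], 0.43)]
nutdriver [([0.5334, -0.2504, 0.0609], 0.63)]
rest [([0.5309, -0.2024, 0.005], 0.55)]
1.2 [ 0.575  -0.      0.2316] [[0.9999994561995349, -0.00012228542336430441, -0.0010356866846175136, 0.5749471326458481], [-0.000408712663394466, -0.9596120901419346, -0.281326268605306, 0.07960028778508328], [-0.0009594553622980642, 0.2813265389182138, -0.9596116182840353, 0.384718858740578]]
scene lever_pad 0.88 387 med [0.5584 0.2247 0.1   ] lo [0.5328 0.1643 0.0831] hi [0.5793 0.2552 0.1097]
scene cover_disc 0.78 360 med [0.6251 0.1278 0.0984] lo [0.6103 0.0961 0.0818] hi [0.6374 0.1514 0.1125]
scene driver 0.7 526 med [ 0.7273 -0.295   0.0177] lo [ 0.6896 -0.3875 -0.0008] hi [ 0.7833 -0.2452  0.0243]
scene driver 0.67 191 med [ 0.3157 
[... 642 characters left out ...]
66 0.0954] lo [ 0.5294  0.1585 -0.0031] hi [0.6474 0.3402 0.1086]
side driver 0.88 264 med [ 0.7138 -0.2955  0.0177] lo [ 0.6861 -0.334   0.0033] hi [ 0.7463 -0.2559  0.0237]
side driver 0.63 483 med [ 0.311  -0.2792  0.0177] lo [ 0.289  -0.3374 -0.0026] hi [ 0.3458 -0.1743  0.0235]
side nutdriver 0.81 296 med [ 0.5504 -0.2526  0.0681] lo [ 0.4619 -0.2604  0.0539] hi [ 0.6064 -0.2403  0.0725]
side rest 0.8 2080 med [ 0.5246 -0.2055  0.012 ] lo [ 0.4591 -0.2832  0.004 ] hi [ 0.5911 -0.1275  0.0637]
side rest 0.39 153 med [0.554  0.2221 0.0973] lo [0.5301 0.1596 0.0805] hi [0.5727 0.2542 0.1085]
side demag 0.87 1330 med [0.5626 0.1019 0.0743] lo [0.5274 0.067  0.0028] hi [0.6486 0.2393 0.1068]
```

View pics/w1.png

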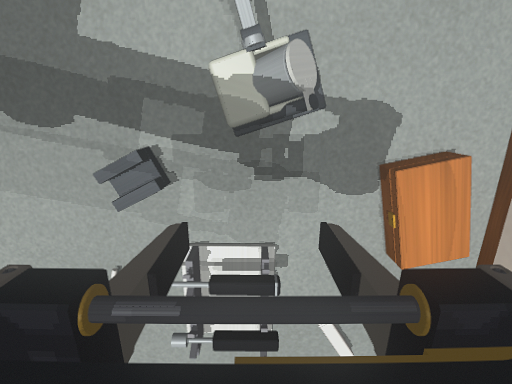

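Wrist view: the slim-shaft candidate's handle is at (243,284), y = −0.15. The fat socket at (180,340) belongs to the nutdriver. The cover is at (302,63). Both fixed views put the lever pad at about (0.5515, 0.2365, 0.104), and the text says 0.101. Next I press the lever.

Call:
carry_out:
  rows:
    - {"tx": 0.3,"ty": -0.02,"jaw": 1}
    - {"tx": 0.6,"ty": -0.05,"jaw": 1}
    - {"tx": 0.9,"ty": -0.08,"jaw": 1}
    - {"tx": 1,"ty": -0.08,"jaw": 1}
    - {"tx": 1,"ty": -0.08,"jaw": 1}
  force: 20

```text
schema error: expected keys tx, ty, tz, ax, ay, az, jaw
```

Call:
carry_out:
  rows:
    - {"tx": 0.28,"ty": -0.04,"az": -0.2,"jaw": 1}
    - {"tx": 0.57,"ty": -0.08,"az": -0.4,"tz": 0.1,"jaw": 1}
    - {"tx": 0.57,"ty": -0.08,"az": -0.56,"tz": 0.3,"jaw": 1}
    - {"tx": 0.57,"ty": -0.08,"az": -0.56,"tz": 0.55,"jaw": 1}
    - {"tx": 0.57,"ty": -0.08,"az": -0.56,"tz": 0.55,"jaw": 1}

```text
schema error: expected keys tx, ty, tz, ax, ay, az, jaw
```

Call:
carry_out:
  rows:
    - {"tx": 0.3,"ty": -0.02,"tz": 0,"ax": 0,"ay": 0,"az": 0,"jaw": 1}
    - {"tx": 0.6,"ty": -0.05,"tz": 0,"ax": 0,"ay": 0,"az": 0,"jaw": 1}
    - {"tx": 0.9,"ty": -0.08,"tz": 0,"ax": 0,"ay": 0,"az": 0,"jaw": 1}
    - {"tx": 1,"ty": -0.08,"tz": 0,"ax": 0,"ay": 0,"az": 0,"jaw": 1}
    - {"tx": 1,"ty": -0.08,"tz": 0,"ax": 0,"ay": 0,"az": 0,"jaw": 1}
  force: 20

```text
clock: 2.77
ee_pos: [0.5621, 0.1546, 0.2317]
eef_rot: [[-0.005, 1.0, -0.0], [1.0, 0.005, 0.002], [0.002, -0.0, -1.0]]
contact_force: [0.8, -0.1, -0.4]
grip_width: 0.656
finger_force: 0.0
```

Call:
carry_out:
  rows:
    - {"tx": 0.28,"ty": -0.04,"tz": 0,"ax": 0,"ay": 0,"az": -0.2,"jaw": 1}
    - {"tx": 0.57,"ty": -0.08,"tz": 0.1,"ax": 0,"ay": 0,"az": -0.4,"jaw": 1}
    - {"tx": 0.57,"ty": -0.08,"tz": 0.3,"ax": 0,"ay": 0,"az": -0.56,"jaw": 1}
    - {"tx": 0.57,"ty": -0.08,"tz": 0.55,"ax": 0,"ay": 0,"az": -0.56,"jaw": 1}
    - {"tx": 0.57,"ty": -0.08,"tz": 0.55,"ax": 0,"ay": 0,"az": -0.56,"jaw": 1}

```text
clock: 3.18
ee_pos: [0.546, 0.2345, 0.1414]
eef_rot: [[-0.29, 0.957, -0.013], [0.957, 0.29, -0.003], [0.001, -0.014, -1.0]]
contact_force: [-1.6, 0.3, -0.8]
grip_width: 0.296
finger_force: 0.0
```

Call:
carry_out:
  rows:
    - {"tx": 0,"ty": 0,"tz": 0,"ax": 0,"ay": 0,"az": 0,"jaw": 1}
    - {"tx": 0,"ty": 0,"tz": 0,"ax": 0,"ay": 0,"az": 0,"jaw": 1}
    - {"tx": 0,"ty": 0,"tz": 0,"ax": 0,"ay": 0,"az": 0,"jaw": 1}
    - {"tx": 0,"ty": 0,"tz": 0,"ax": 0,"ay": 0,"az": 0,"jaw": 1}
    - {"tx": 0,"ty": 0,"tz": 0,"ax": 0,"ay": 0,"az": 0,"jaw": 1}

```text
clock: 3.6
ee_pos: [0.5523, 0.2353, 0.1512]
eef_rot: [[-0.288, 0.958, 0.003], [0.958, 0.288, 0.001], [-0.0, 0.003, -1.0]]
contact_force: [-0.2, -0.7, -0.4]
grip_width: 0.005
finger_force: 0.0
```

Call:
carry_out:
  rows:
    - {"tx": 0,"ty": 0,"tz": 0.1,"ax": 0,"ay": 0,"az": 0,"jaw": 1}
    - {"tx": 0,"ty": 0,"tz": 0.18,"ax": 0,"ay": 0,"az": 0,"jaw": 1}
    - {"tx": 0,"ty": 0,"tz": 0.24,"ax": 0,"ay": 0,"az": 0,"jaw": 1}
    - {"tx": 0,"ty": 0,"tz": 0.3,"ax": 0,"ay": 0,"az": 0,"jaw": 1}
    - {"tx": 0,"ty": 0,"tz": 0.36,"ax": 0,"ay": 0,"az": 0,"jaw": 1}
    - {"tx": 0,"ty": 0,"tz": 0.41,"ax": 0,"ay": 0,"az": 0,"jaw": 1}
    - {"tx": 0,"ty": 0,"tz": 0.45,"ax": 0,"ay": 0,"az": 0,"jaw": 1}
    - {"tx": 0,"ty": 0,"tz": 0.47,"ax": 0,"ay": 0,"az": 0,"jaw": 1}
    - {"tx": 0,"ty": 0,"tz": 0.47,"ax": 0,"ay": 0,"az": 0,"jaw": 1}
    - {"tx": 0,"ty": 0,"tz": 0.47,"ax": 0,"ay": 0,"az": 0,"jaw": 1}

```text
clock: 4.43
ee_pos: [0.5512, 0.2352, 0.0826]
eef_rot: [[-0.289, 0.957, -0.001], [0.957, 0.289, -0.001], [-0.001, -0.001, -1.0]]
contact_force: [-13.0, -2.5, 27.8]
grip_width: 0.005
finger_force: 13.7
```

Call:
carry_out:
  rows:
    - {"tx": 0,"ty": 0,"tz": -0.05,"ax": 0,"ay": 0,"az": 0,"jaw": 1}
    - {"tx": 0,"ty": 0,"tz": -0.2,"ax": 0,"ay": 0,"az": 0,"jaw": 1}
    - {"tx": 0,"ty": 0,"tz": -0.45,"ax": 0,"ay": 0,"az": 0,"jaw": 1}
    - {"tx": 0,"ty": 0,"tz": -0.7,"ax": 0,"ay": 0,"az": 0,"jaw": 1}
    - {"tx": 0,"ty": 0,"tz": -1,"ax": 0,"ay": 0,"az": 0,"jaw": 1}

```text
clock: 4.85
ee_pos: [0.5497, 0.2348, 0.2248]
eef_rot: [[-0.289, 0.957, -0.004], [0.957, 0.289, -0.001], [-0.0, -0.004, -1.0]]
contact_force: [0.5, 0.3, 0.0]
grip_width: 0.003
finger_force: 0.0
```

```bash
python3 - <<'E'
from h import *
np.set_printoptions(precision=4,suppress=True)
ims=[]
for n in ["scene","side"]:
    p=manip.get_image(n);T=pose(p)
    for k in ["lever_pad","cover_disc","well"]:
        print(n,k,[(np.round(d["xyz"],3).tolist(),round(d["confidence"],2)) for d in manip.tip_of(p,k)[:2]])
    c=pix(p,[[0.59,0.15,0.08]],T)[0].astype(int)
    ims.append(cv2.resize(p["frame"][c[1]-48:c[1]+48,c[0]-48:c[0]+48],(400,400),interpolation=cv2.INTER_CUBIC))
cv2.imwrite("pics/l.png",np.hstack(ims)[:,:,::-1])
E
```

```text
scene lever_pad [([0.55, 0.239, 0.06], 0.8), ([0.482, 0.466, 0.002], 0.41)]
scene cover_disc [([0.618, 0.082, 0.126], 0.7)]
scene well []
side lever_pad [([0.549, 0.24, 0.063], 0.6), ([0.528, -0.151, 0.059], 0.53)]
side cover_disc [([0.621, 0.08, 0.126], 0.53)]
side well [([0.571, 0.113, 0.056], 0.55)]
```

View pics/l.png

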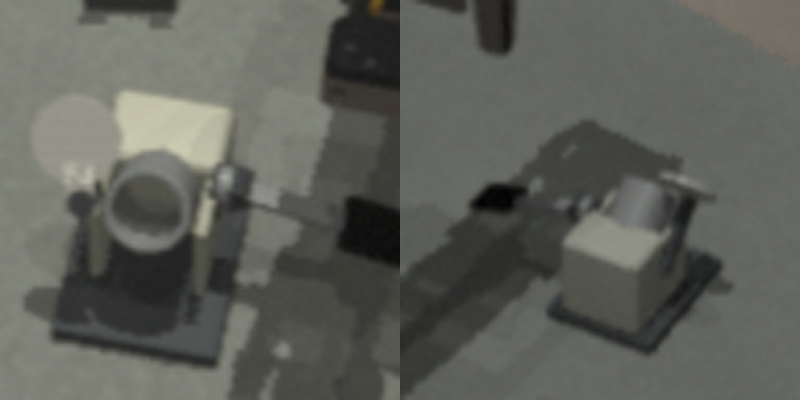

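The lever is latched (pad z ≈ 0.06, at right in the left crop) and the cover is off. The open bore is at about (150,200) in the left crop. Next I measure the well from the wrist here and on the way over.

```bash
cat > well.py <<'E'
from h import *
import sys
np.set_printoptions(precision=4,suppress=True)
o=manip.get_obs();p=manip.get_image("wrist");T=pose(p,o);save(p,sys.argv[1])
for q,Q,n in [(p,T,"wrist")]+[(lambda z:(z,pose(z),m))(manip.get_image(m)) for m in ["scene","side"]]:
    for k in ["well","demag","cover_disc"]: print(n,k,[(np.round(d["xyz"],4).tolist(),round(d["confidence"],2)) for d in manip.tip_of(q,k)[:1]])
    print("uv",pix(q,[[.6245,.129,.0985]],Q))
    c=cloud(q,Q)
    # search the rim: annulus with r 20..25 in the mouth plane; bore empty -> score of (centre,yaw)
    c=c[np.linalg.norm(c-[.6245,.129,.097],axis=1)<.07]
    np.save("c_%s.npy"%n,c); print(n,len(c))
E
cat > fit.py <<'E'
import numpy as np
from scipy.optimize import minimize
C=[np.load("c_%s.npy"%n) for n in ["wrist","scene","side"]]
np.set_printoptions(precision=4,suppress=True)
# signed distance to cup (outer r 25, inner 20, z 5..65), robust over points near the cup
def res(v,c):
    yaw=v[3];z=np.array([np.sin(.8727)*np.cos(yaw),np.sin(.8727)*np.sin(yaw),np.cos(.8727)])
    d=c-v[:3];t=d@z;r=np.linalg.norm(d-np.outer(t,z),axis=1)
    q=np.maximum(np.abs(r-.0225)-.0025,np.abs(t+.030)-.030)   # t=0 at mouth
    return np.abs(q)
def cost(v,cs):
    return sum(-np.exp(-(res(v,c)/.0025)**2).sum() for c in cs)
for name,cs in [("wrist",C[:1]),("scene",C[1:2]),("side",C[2:]),("all",C)]:
    best=min((minimize(cost,[.6245+a,.129,.097+b,y],args=(cs,),method="Nelder-Mead",options=dict(initial_simplex=np.array([.6245+a,.129,.097+b,y])+np.vstack([np.zeros(4),np.diag([.005,.005,.005,.1])]),xatol=1e-5)) for a in(-.004,.004) for b in(-.004,.004) for y in(.2,.35)),key=lambda r:r.fun)
    print(name,best.x,best.fun,sum(map(len,cs)))
E
python3 well.py w2.png; python3 fit.py
```

```text
wrist well []
wrist demag []
wrist cover_disc [([0.6142, 0.0794, 0.1246], 0.79)]
uv [[287.7954 289.8478]]
wrist 133
scene well [([0.5723, 0.1148, 0.0512], 0.8)]
scene demag [([0.5996, 0.119, 0.0044], 0.87)]
scene cover_disc [([0.6158, 0.0778, 0.1247], 0.7)]
uv [[255.0517 229.1981]]
scene 1222
side well [([0.5687, 0.1137, 0.0572], 0.83)]
side demag [([0.5951, 0.1217, 0.0019], 0.81)]
side cover_disc [([0.617, 0.0831, 0.1266], 0.38)]
uv [[259.3022 175.7841]]
side 380
wrist [0.6141 0.0926 0.1229 0.3292] -110.58336418481193 133
scene [0.6172 0.1305 0.0985 0.2349] -393.31152982122205 1222
side [0.6146 0.1297 0.0966 0.7804] -147.17246143571649 380
all [0.617  0.1271 0.0996 0.29  ] -525.2572509319061 1735
```

View pics/w2.png

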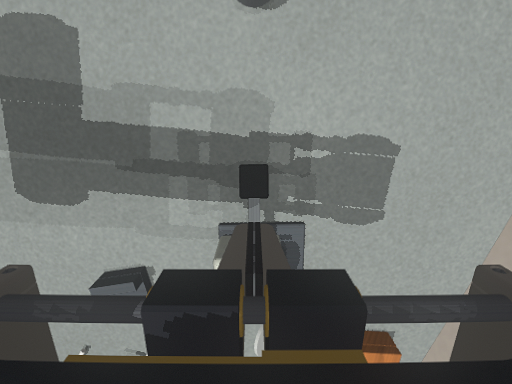

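Call:
carry_out:
  rows:
    - {"tx": -0.25,"ty": 0,"tz": 0,"ax": 0,"ay": 0,"az": 0,"jaw": -1}
    - {"tx": -0.5,"ty": 0,"tz": 0,"ax": 0,"ay": 0,"az": 0,"jaw": -1}
    - {"tx": -0.75,"ty": 0.02,"tz": 0,"ax": 0,"ay": 0,"az": 0,"jaw": -1}
    - {"tx": -1,"ty": 0.03,"tz": 0,"ax": 0,"ay": 0,"az": 0,"jaw": -1}

```text
clock: 6.18
ee_pos: [0.5991, 0.0919, 0.2255]
eef_rot: [[-0.29, 0.957, 0.001], [0.957, 0.29, 0.0], [-0.0, 0.001, -1.0]]
contact_force: [0.1, 0.4, -0.5]
grip_width: 0.273
finger_force: 0.0
```

Call:
carry_out:
  rows:
    - {"tx": -0.25,"ty": 0,"tz": 0,"ax": 0,"ay": 0,"az": 0,"jaw": -1}
    - {"tx": -0.5,"ty": 0,"tz": 0,"ax": 0,"ay": 0,"az": 0,"jaw": -1}
    - {"tx": -0.5,"ty": 0,"tz": 0,"ax": 0,"ay": 0,"az": 0,"jaw": -1}
    - {"tx": -0.5,"ty": 0,"tz": 0,"ax": 0,"ay": 0,"az": 0,"jaw": -1}
    - {"tx": -0.5,"ty": 0,"tz": 0,"ax": 0,"ay": 0,"az": 0,"jaw": -1}

```text
clock: 6.6
ee_pos: [0.6202, 0.0218, 0.2252]
eef_rot: [[-0.289, 0.957, -0.0], [0.957, 0.289, 0.001], [0.001, -0.0, -1.0]]
contact_force: [0.6, 0.2, -0.9]
grip_width: 0.634
finger_force: 0.0
```

```bash
python3 well.py w3.png; python3 fit.py; python3 - <<'E'
import cv2
im=cv2.imread("pics/w3.png");cv2.imwrite("pics/w3b.png",cv2.resize(im,(768,576)))
E
```

```text
wrist well [([0.5698, 0.1133, 0.0493], 0.87)]
wrist demag [([0.5947, 0.1205, 0.0018], 0.74)]
wrist cover_disc [([0.6154, 0.0826, 0.1245], 0.67)]
uv [[289.2404  94.5277]]
wrist 6029
scene well [([0.5728, 0.1159, 0.0504], 0.58)]
scene demag [([0.6004, 0.1208, 0.0048], 0.62)]
scene cover_disc [([0.6178, 0.0808, 0.1253], 0.93)]
uv [[255.0517 229.1981]]
scene 1219
side well [([0.5696, 0.1146, 0.0583], 0.8)]
side demag [([0.5934, 0.12, -0.0033], 0.87)]
side cover_disc [([0.619, 0.0811, 0.1268], 0.41)]
uv [[259.3022 175.7841]]
side 377
wrist [0.6158 0.1281 0.099  0.2695] -2614.613905281014 6029
scene [0.6162 0.1288 0.0991 0.2646] -383.67160795571135 1219
side [ 0.628   0.1191  0.1021 -0.044 ] -136.5392949321388 377
all [0.6159 0.1281 0.099  0.2713] -3120.435094272576 7625
```

View pics/w3b.png

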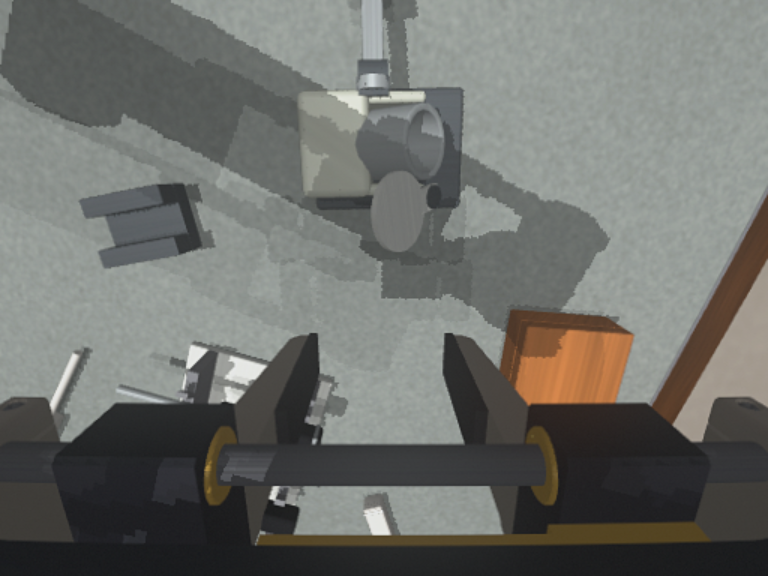

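```bash
python3 - <<'E'
import numpy as np
np.set_printoptions(precision=1,suppress=True,linewidth=200)
for n in["wrist","scene"]:
    c=np.load("c_%s.npy"%n);y=.272;R=np.array([[np.cos(y),np.sin(y)],[-np.sin(y),np.cos(y)]])
    d=(c[:,:2]-[.597,.1205])@R.T*1000
    for off in (5,):
        m=abs(d[:,1]-off)<(3 if n=="wrist" else 4);q=np.c_[d[m,0],c[m,2]*1000];q=q[np.argsort(q[:,0])]
        b=np.round(q[:,0]/2).astype(int)
        print(n,off,[(2*k,round(np.max(q[b==k,1])),round(np.min(q[b==k,1]))) for k in np.unique(b)])
    # y range of outer cup beside mouth 
    t=(d[:,0]*.766+c[:,2]*1000*.643); 
    m=(c[:,2]>.085)&(d[:,0]<22)&(d[:,0]>0); print("y hist",np.histogram(d[m,1],bins=np.arange(-60,50,5)))
E
```

```text
wrist 5 [(np.int64(-40), 89, 86), (np.int64(-38), 88, 85), (np.int64(-36), 88, 86), (np.int64(-34), 87, 85), (np.int64(-32), 88, 86), (np.int64(-30), 88, 85), (np.int64(-28), 89, 86), (np.int64(-26), 88, 86), (np.int64(-24), 88, 86), (np.int64(-22), 90, 86), (np.int64(-20), 91, 88), (np.int64(-18), 93, 90), (np.int64(-16), 95, 93), (np.int64(-14), 97, 94), (np.int64(-12), 99, 96), (np.int64(-10), 100, 96), (np.int64(-8), 102, 99), (np.int64(-6), 103, 101), (np.int64(-4), 104, 102), (np.int64(-2), 106, 104), (np.int64(0), 108, 106), (np.int64(2), 109, 108), (np.int64(4), 112, 108), (np.int64(6), 114, 111), (np.int64(8), 114, 110), (np.int64(10), 113, 109), (np.int64(14), 64, 61), (np.int64(16), 66, 61), (np.int64(18), 67, 63), (np.int64(20), 69, 64), (np.int64(22), 70, 66), (np.int64(24), 71, 69), (np.int64(26), 73, 70), (np.int64(28), 75, 72), (np.int64(30), 77, 73), (np.int64(32), 80, 75), (np.int64(34), 80, 76), (np.int64(36), 79, 78), (np.int64(38), 80, 76)]
y hist (array([ 72, 103, 114, 113, 113, 118,  99, 116,  98,  83,  63,  65,  55,  68,  71,  84,  92,   2,   0,   0,   0]), ar
[... 479 characters left out ...]
int64(-6), 44, 44), (np.int64(-4), 104, 46), (np.int64(-2), 106, 47), (np.int64(0), 106, 105), (np.int64(2), 107, 107), (np.int64(4), 54, 53), (np.int64(6), 113, 110), (np.int64(8), 113, 57), (np.int64(10), 113, 57), (np.int64(14), 61, 59), (np.int64(18), 65, 65), (np.int64(20), 66, 66), (np.int64(22), 68, 67), (np.int64(24), 69, 69), (np.int64(26), 71, 70), (np.int64(28), 73, 73), (np.int64(32), 77, 75), (np.int64(34), 77, 77), (np.int64(38), 81, 76), (np.int64(40), 79, 77)]
y hist (array([20, 28, 30, 32, 31, 29, 35, 26, 19,  8,  8,  8,  7,  6,  7, 11, 17,  4,  0,  0,  0]), array([-60, -55, -50, -45, -40, -35, -30, -25, -20, -15, -10,  -5,   0,   5,  10,  15,  20,  25,  30,  35,  40,  45]))
```

Profile and fits agree that the mouth centre is about (0.6195, 0.127, 0.093), with yaw about 0.275. The text's height check is 0.0918, so that holds. In the view, the bore is at (424,142) and the swung-off cover at (398,210). Now over to the driver.

Call:
carry_out:
  rows:
    - {"tx": -0.18,"ty": -0.18,"tz": 0,"ax": 0,"ay": 0,"az": -0.2,"jaw": -1}
    - {"tx": -0.37,"ty": -0.36,"tz": 0,"ax": 0,"ay": 0,"az": -0.4,"jaw": -1}
    - {"tx": -0.56,"ty": -0.54,"tz": 0,"ax": 0,"ay": 0,"az": -0.6,"jaw": -1}
    - {"tx": -0.75,"ty": -0.72,"tz": 0,"ax": 0,"ay": 0,"az": -0.8,"jaw": -1}
    - {"tx": -0.93,"ty": -0.9,"tz": 0.1,"ax": 0,"ay": 0,"az": -1,"jaw": -1}

```text
clock: 7.62
ee_pos: [0.5322, -0.1536, 0.2134]
eef_rot: [[-0.733, 0.68, 0.006], [0.68, 0.733, -0.003], [-0.006, 0.002, -1.0]]
contact_force: [0.4, 0.4, 0.3]
grip_width: 0.999
finger_force: 0.0
```

Call:
carry_out:
  rows:
    - {"tx": 0,"ty": 0,"tz": 0,"ax": 0,"ay": 0,"az": -0.22,"jaw": -1}
    - {"tx": 0,"ty": 0,"tz": 0,"ax": 0,"ay": 0,"az": -0.45,"jaw": -1}
    - {"tx": 0,"ty": 0,"tz": 0,"ax": 0,"ay": 0,"az": -0.68,"jaw": -1}
    - {"tx": 0,"ty": 0,"tz": 0,"ax": 0,"ay": 0,"az": -0.9,"jaw": -1}
    - {"tx": 0,"ty": 0,"tz": 0,"ax": 0,"ay": 0,"az": -1,"jaw": -1}

```text
clock: 8.03
ee_pos: [0.5313, -0.1514, 0.2103]
eef_rot: [[-0.975, 0.224, 0.0], [0.224, 0.975, -0.0], [-0.0, -0.0, -1.0]]
contact_force: [0.0, -1.2, 0.6]
grip_width: 1.0
finger_force: 0.0
```

Call:
carry_out:
  rows:
    - {"tx": 0,"ty": 0,"tz": 0,"ax": 0,"ay": 0,"az": -0.22,"jaw": -1}
    - {"tx": 0,"ty": 0,"tz": 0,"ax": 0,"ay": 0,"az": -0.44,"jaw": -1}
    - {"tx": 0,"ty": 0,"tz": 0,"ax": 0,"ay": 0,"az": -0.44,"jaw": -1}
    - {"tx": 0,"ty": 0,"tz": 0,"ax": 0,"ay": 0,"az": -0.44,"jaw": -1}

```text
clock: 8.37
ee_pos: [0.5314, -0.1512, 0.2103]
eef_rot: [[-1.0, 0.003, 0.0], [0.003, 1.0, -0.0], [-0.0, -0.0, -1.0]]
contact_force: [0.4, -0.5, 0.2]
grip_width: 1.0
finger_force: 0.0
```

```bash
python3 - <<'E'
from h import *
np.set_printoptions(precision=4,suppress=True)
o=manip.get_obs();p=manip.get_image("wrist");T=pose(p,o)
cv2.imwrite("pics/w4.png",cv2.resize(p["frame"],(768,576))[:,:,::-1])
print(o["ee_pos"],o["eef_rot"])
L=[(p,T,"wrist")]+[(lambda z:(z,pose(z),m))(manip.get_image(m)) for m in ["scene","side"]]
for q,Q,n in L:
    for k in ["driver","driver_tip","nutdriver","rest"]:
        print(n,k,[(np.round(d["xyz"],4).tolist(),round(d["confidence"],2)) for d in manip.tip_of(q,k)[:3]])
    c=cloud(q,Q)
    c=c[(abs(c[:,0]-.51)<.13)&(abs(c[:,1]+.15)<.04)&(c[:,2]>.035)&(c[:,2]<.085)]
    for a in np.arange(.40,.63,.02):
        s=c[abs(c[:,0]-a)<.01]
        if len(s)>3:
            top=s[s[:,2]>np.percentile(s[:,2],90)-.006]
            print(n,round(a,2),len(s),"ztop",np.percentile(s[:,2],90).round(4),"y",np.percentile(top[:,1],[5,50,95]).round(4))
E
```

```text
[ 0.5314 -0.1512  0.2103] [[-1.      0.0032  0.0001]
 [ 0.0032  1.     -0.    ]
 [-0.0001 -0.     -1.    ]]
wrist driver [([0.5334, -0.1508, 0.0626], 0.78)]
wrist driver_tip [([0.3495, -0.157, 0.0137], 0.88), ([0.4175, -0.1472, 0.0604], 0.67)]
wrist nutdriver [([0.5348, -0.2493, 0.0619], 0.89)]
wrist rest [([0.5295, -0.2036, 0.0041], 0.69)]
wrist 0.42 62 ztop 0.0646 y [-0.1515 -0.1483 -0.1451]
wrist 0.44 133 ztop 0.0642 y [-0.1516 -0.1483 -0.1451]
wrist 0.46 133 ztop 0.0644 y [-0.1517 -0.1484 -0.145 ]
wrist 0.48 759 ztop 0.073 y [-0.1713 -0.134  -0.1257]
wrist 0.5 120 ztop 0.0643 y [-0.1518 -0.1484 -0.1449]
wrist 0.52 367 ztop 0.0717 y [-0.1588 -0.1491 -0.1393]
wrist 0.54 307 ztop 0.0717 y [-0.16   -0.1497 -0.1393]
wrist 0.56 294 ztop 0.0717 y [-0.1591 -0.1497 -0.1392]
wrist 0.58 667 ztop 0.0713 y [-0.1693 -0.1486 -0.1388]
wrist 0.6 440 ztop 0.0715 y [-0.1731 -0.1498 -0.1264]
wrist 0.62 8 ztop 0.0699 y [-0.158  -0.1529 -0.1416]
scene driver [([0.533, -0.1463, 0.0627], 0.91), ([0.7356, -0.3177, 0.0106], 0.58), ([0.3164, -0.2624, 0.0127], 0.49)]
scene driver_tip [([0.7884, -0.4071, 0.0
[... 930 characters left out ...]
1], 0.9), ([0.619, 0.084, 0.1258], 0.75), ([0.3531, -0.1543, 0.0085], 0.7)]
side nutdriver [([0.5293, -0.2473, 0.0608], 0.63)]
side rest [([0.5345, -0.2017, 0.001], 0.76)]
side 0.42 11 ztop 0.0655 y [-0.1512 -0.1497 -0.1452]
side 0.44 17 ztop 0.0648 y [-0.1527 -0.1485 -0.1463]
side 0.46 15 ztop 0.066 y [-0.1522 -0.1493 -0.1458]
side 0.48 173 ztop 0.0675 y [-0.1699 -0.1491 -0.1294]
side 0.5 16 ztop 0.0641 y [-0.1529 -0.1508 -0.1467]
side 0.52 62 ztop 0.0713 y [-0.1603 -0.1522 -0.1405]
side 0.54 49 ztop 0.0726 y [-0.1599 -0.1515 -0.1416]
side 0.56 44 ztop 0.0709 y [-0.1598 -0.1532 -0.1422]
side 0.58 103 ztop 0.0714 y [-0.1639 -0.1526 -0.1377]
side 0.6 71 ztop 0.0708 y [-0.1668 -0.1549 -0.1415]
```

View pics/w4.png

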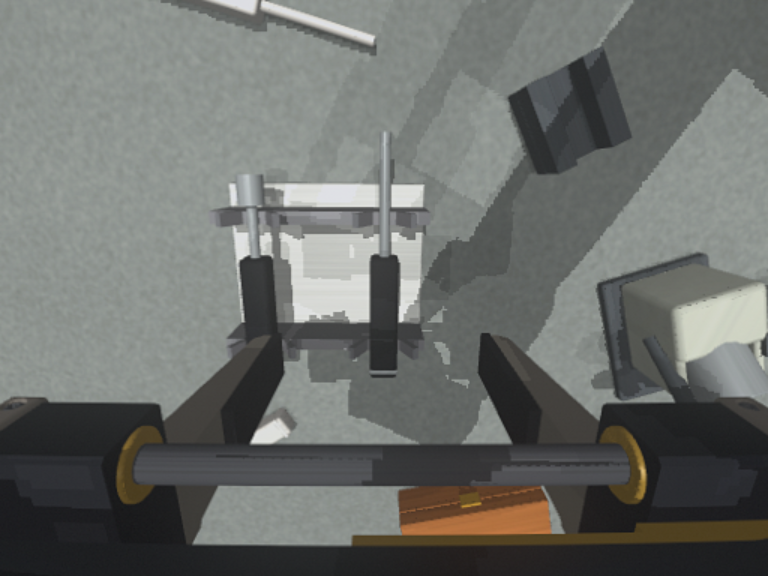

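The chosen driver is confirmed: slim shaft at (385,130–255), black handle at (385,255–375), steel band at its end. The nutdriver's fat socket is at (250,190), and a white look-alike at the top (320,25). The driver axis is at y ≈ −0.149 and z ≈ 0.0605 in all views, with its origin at x ≈ 0.530. Descend and grip.

Call:
carry_out:
  rows:
    - {"tx": 0.01,"ty": 0.013,"tz": 0.2,"ax": 0,"ay": 0,"az": 0,"jaw": -1}
    - {"tx": 0.01,"ty": 0.013,"tz": 0.4,"ax": 0,"ay": 0,"az": 0,"jaw": -1}
    - {"tx": 0.01,"ty": 0.013,"tz": 0.6,"ax": 0,"ay": 0,"az": 0,"jaw": -1}
    - {"tx": 0.01,"ty": 0.013,"tz": 0.75,"ax": 0,"ay": 0,"az": 0,"jaw": -1}
    - {"tx": 0.01,"ty": 0.013,"tz": 0.88,"ax": 0,"ay": 0,"az": 0,"jaw": -1}
    - {"tx": 0.01,"ty": 0.013,"tz": 0.96,"ax": 0,"ay": 0,"az": 0,"jaw": -1}
    - {"tx": 0.01,"ty": 0.013,"tz": 1,"ax": 0,"ay": 0,"az": 0,"jaw": -1}
    - {"tx": 0.01,"ty": 0.013,"tz": 1,"ax": 0,"ay": 0,"az": 0,"jaw": -1}
    - {"tx": 0.01,"ty": 0.013,"tz": 1,"ax": 0,"ay": 0,"az": 0,"jaw": -1}
  force: 35

```text
clock: 9.87
ee_pos: [0.5306, -0.1496, 0.0611]
eef_rot: [[-1.0, -0.0, 0.001], [-0.0, 1.0, -0.001], [-0.001, -0.001, -1.0]]
contact_force: [0.4, 0.1, 0.9]
grip_width: 1.0
finger_force: 0.0
```

Call:
carry_out:
  rows:
    - {"tx": 0,"ty": 0,"tz": 0,"ax": 0,"ay": 0,"az": 0,"jaw": 1}
    - {"tx": 0,"ty": 0,"tz": 0,"ax": 0,"ay": 0,"az": 0,"jaw": 1}
    - {"tx": 0,"ty": 0,"tz": 0,"ax": 0,"ay": 0,"az": 0,"jaw": 1}
    - {"tx": 0,"ty": 0,"tz": 0,"ax": 0,"ay": 0,"az": 0,"jaw": 1}
    - {"tx": 0,"ty": 0,"tz": 0,"ax": 0,"ay": 0,"az": 0,"jaw": 1}
    - {"tx": 0,"ty": 0,"tz": 0,"ax": 0,"ay": 0,"az": 0,"jaw": 1}
    - {"tx": 0,"ty": 0,"tz": 0,"ax": 0,"ay": 0,"az": 0,"jaw": 1}
    - {"tx": 0,"ty": 0,"tz": 0,"ax": 0,"ay": 0,"az": 0,"jaw": 1}
    - {"tx": 0,"ty": 0,"tz": 0,"ax": 0,"ay": 0,"az": 0,"jaw": 1}
    - {"tx": 0,"ty": 0,"tz": 0,"ax": 0,"ay": 0,"az": 0,"jaw": 1}
    - {"tx": 0,"ty": 0,"tz": 0,"ax": 0,"ay": 0,"az": 0,"jaw": 1}
    - {"tx": 0,"ty": 0,"tz": 0,"ax": 0,"ay": 0,"az": 0,"jaw": 1}

```text
clock: 10.87
ee_pos: [0.5299, -0.1492, 0.0603]
eef_rot: [[-1.0, -0.0, -0.0], [-0.0, 1.0, 0.0], [0.0, 0.0, -1.0]]
contact_force: [1.0, -0.4, 0.1]
grip_width: 0.237
finger_force: 35.0
```

Call:
carry_out:
  rows:
    - {"tx": 0,"ty": 0,"tz": -0.06,"ax": 0,"ay": 0,"az": 0,"jaw": 1}
    - {"tx": 0,"ty": 0,"tz": -0.2,"ax": 0,"ay": 0,"az": 0,"jaw": 1}
    - {"tx": 0,"ty": 0,"tz": -0.45,"ax": 0,"ay": 0,"az": 0,"jaw": 1}
    - {"tx": 0,"ty": 0,"tz": -0.7,"ax": 0,"ay": 0,"az": 0,"jaw": 1}
    - {"tx": 0,"ty": 0,"tz": -0.93,"ax": 0,"ay": 0,"az": 0,"jaw": 1}
    - {"tx": 0,"ty": 0,"tz": -1,"ax": 0,"ay": 0,"az": 0,"jaw": 1}
    - {"tx": 0,"ty": 0,"tz": -1,"ax": 0,"ay": 0,"az": 0,"jaw": 1}

```text
clock: 11.45
ee_pos: [0.5319, -0.1502, 0.2144]
eef_rot: [[-1.0, -0.0, 0.007], [-0.0, 1.0, -0.004], [-0.007, -0.004, -1.0]]
contact_force: [0.3, 0.3, -1.4]
grip_width: 0.236
finger_force: 35.0
```

```bash
cat > held.py <<'E'
from h import *
import sys
np.set_printoptions(precision=4,suppress=True)
o=manip.get_obs();p=manip.get_image("wrist");T=np.array(p["tool_from_camera"])
cv2.imwrite("pics/"+sys.argv[1],cv2.resize(p["frame"],(768,576))[:,:,::-1])
print(o["ee_pos"],o["eef_rot"].tolist(),o["grip_width"]*92, o["joint_positions"])
c=cloud(p,T)
c=c[(c[:,0]>.01)&(c[:,0]<.14)&(abs(c[:,1])<.02)&(abs(c[:,2])<.03)]
for a in np.arange(.01,.125,.01):
    s=c[abs(c[:,0]-a)<.005]
    if len(s)>3: print(round(a,2),len(s),"ztop",np.percentile(s[:,2],10).round(4),"y",np.percentile(s[:,1],[5,50,95]).round(4))
print("tip x",c[:,0].max(), "front",c[c[:,2]<-.008][:,0].max())
E
python3 held.py g1.png
```

```text
[ 0.5319 -0.1502  0.2144] [[-0.999976292600723, -8.374891195794918e-05, 0.006885290308537779], [-0.00010920286889131731, 0.9999931617081651, -0.0036965675485379768], [-0.006884933641403107, -0.003697231805989994, -0.9999694636166278]] 21.720009311806997 [-0.494   0.1083  1.6867  0.      1.3388 -2.0649]
0.01 938 ztop -0.0265 y [-0.0183  0.0002  0.0183]
0.02 620 ztop -0.0104 y [-0.0094  0.0002  0.0092]
0.03 208 ztop -0.0041 y [-0.0034  0.0002  0.0038]
0.04 229 ztop -0.004 y [-0.004   0.0002  0.0037]
0.05 237 ztop -0.0041 y [-0.0039  0.0002  0.0036]
0.06 249 ztop -0.0041 y [-0.0038 -0.0004  0.0036]
0.07 252 ztop -0.0042 y [-0.0037 -0.0001  0.0035]
0.08 282 ztop -0.0041 y [-0.0037  0.0002  0.004 ]
0.09 299 ztop -0.0041 y [-0.0036  0.0002  0.004 ]
0.1 308 ztop -0.0042 y [-0.0035  0.0002  0.0039]
0.11 104 ztop -0.0039 y [-0.0035  0.0002  0.0038]
tip x 0.10839112736274313 front 0.018730422576059003
```

```bash
cat > plan.py <<'E'
from h import *
from scipy.spatial.transform import Rotation as Ro
np.set_printoptions(precision=3,suppress=True)
M=np.array([.6195,.1272,.093]);yaw=.275
def goal(s,f=1.,yw=None):  # tip s beyond mouth along axis; TCP pose
    w=np.array([np.sin(.8727)*np.cos(yaw),np.sin(.8727)*np.sin(yaw),np.cos(.8727)])
    x=-w;y=np.array([-np.sin(yaw),np.cos(yaw),0]);return M+(s+.109)*w,np.c_[x,y,np.cross(x,y)]
def rel(P0,R0,P1,R1):
    return np.r_[R0.T@(np.asarray(P1)-P0)/.15, np.degrees(Ro.from_matrix(R0.T@R1).as_rotvec())/30]
E
python3 - <<'E'
from plan import *
R0=np.array([[-1,0,0],[0,1,0],[0,0,-1.]]);P0=np.array([.5299,-.1492,.2103])
B,RB=goal(.10)
v=rel(P0,R0,B,RB);print("total",v,B)
S=Ro.from_matrix(R0);d=Ro.from_matrix(R0.T@RB).as_rotvec()
P=P0;R=R0
for f in (1/3,2/3,1):
    R1=R0@Ro.from_rotvec(d*f).as_matrix();P1=P0+(B-P0)*f+[.02*(f<1),-.02*(f<1),.03*(f<1)]
    print(P1,rel(P,R,P1,R1));P,R=P1,R1
E
```

```text
total [-1.625  2.133 -0.114 -0.183 -1.325 -0.504] [0.774 0.171 0.227]
[ 0.631 -0.063  0.246] [-0.675  0.578 -0.238 -0.061 -0.442 -0.168]
[0.712 0.044 0.252] [-0.593  0.659  0.116 -0.061 -0.442 -0.168]
[0.774 0.171 0.227] [-0.417  0.751  0.409 -0.061 -0.442 -0.168]
```

Call:
carry_out:
  rows:
    - {"tx": -0.13,"ty": 0.11,"tz": -0.1,"ax": -0.01,"ay": -0.08,"az": -0.03,"jaw": 1}
    - {"tx": -0.27,"ty": 0.23,"tz": -0.2,"ax": -0.02,"ay": -0.17,"az": -0.06,"jaw": 1}
    - {"tx": -0.41,"ty": 0.35,"tz": -0.24,"ax": -0.03,"ay": -0.26,"az": -0.1,"jaw": 1}
    - {"tx": -0.54,"ty": 0.46,"tz": -0.24,"ax": -0.05,"ay": -0.35,"az": -0.13,"jaw": 1}
    - {"tx": -0.675,"ty": 0.578,"tz": -0.238,"ax": -0.061,"ay": -0.442,"az": -0.168,"jaw": 1}

```text
clock: 11.92
ee_pos: [0.6309, -0.0615, 0.243]
eef_rot: [[-0.97, -0.091, 0.226], [-0.083, 0.996, 0.044], [-0.229, 0.023, -0.973]]
contact_force: [-0.2, -0.6, -1.9]
grip_width: 0.234
finger_force: 35.0
```

Call:
carry_out:
  rows:
    - {"tx": -0.12,"ty": 0.13,"tz": 0.02,"ax": -0.01,"ay": -0.09,"az": -0.03,"jaw": 1}
    - {"tx": -0.24,"ty": 0.26,"tz": 0.04,"ax": -0.02,"ay": -0.18,"az": -0.07,"jaw": 1}
    - {"tx": -0.36,"ty": 0.4,"tz": 0.07,"ax": -0.04,"ay": -0.26,"az": -0.1,"jaw": 1}
    - {"tx": -0.48,"ty": 0.53,"tz": 0.1,"ax": -0.05,"ay": -0.35,"az": -0.13,"jaw": 1}
    - {"tx": -0.593,"ty": 0.659,"tz": 0.116,"ax": -0.061,"ay": -0.442,"az": -0.168,"jaw": 1}

```text
clock: 12.33
ee_pos: [0.7112, 0.0454, 0.2467]
eef_rot: [[-0.882, -0.184, 0.434], [-0.154, 0.983, 0.103], [-0.445, 0.024, -0.895]]
contact_force: [-0.3, -0.1, -1.6]
grip_width: 0.238
finger_force: 35.0
```

Call:
carry_out:
  rows:
    - {"tx": -0.1,"ty": 0.15,"tz": 0.08,"ax": -0.01,"ay": -0.09,"az": -0.03,"jaw": 1}
    - {"tx": -0.2,"ty": 0.35,"tz": 0.18,"ax": -0.03,"ay": -0.2,"az": -0.07,"jaw": 1}
    - {"tx": -0.3,"ty": 0.53,"tz": 0.29,"ax": -0.04,"ay": -0.31,"az": -0.12,"jaw": 1}
    - {"tx": -0.417,"ty": 0.7,"tz": 0.4,"ax": -0.061,"ay": -0.442,"az": -0.168,"jaw": 1}
    - {"tx": -0.417,"ty": 0.751,"tz": 0.409,"ax": -0.061,"ay": -0.442,"az": -0.168,"jaw": 1}
    - {"tx": -0.417,"ty": 0.751,"tz": 0.409,"ax": -0.061,"ay": -0.442,"az": -0.168,"jaw": 1}
    - {"tx": -0.417,"ty": 0.751,"tz": 0.409,"ax": -0.061,"ay": -0.442,"az": -0.168,"jaw": 1}

```text
clock: 12.92
ee_pos: [0.7724, 0.1705, 0.2244]
eef_rot: [[-0.74, -0.272, 0.615], [-0.209, 0.962, 0.174], [-0.64, 0.0, -0.769]]
contact_force: [0.4, -0.7, -1.3]
grip_width: 0.233
finger_force: 35.0
```

```bash
cat > chk.py <<'E'
from plan import *
import sys
o=manip.get_obs();print(o["clock"],o["ee_pos"],o["joint_positions"]);P,R=goal(float(sys.argv[2]))
print("need",rel(np.array(o["ee_pos"]),np.array(o["eef_rot"]),P,R))
p=manip.get_image("wrist");T=pose(p,o);cv2.imwrite("pics/"+sys.argv[1],cv2.resize(p["frame"],(768,576))[:,:,::-1])
c=cloud(p,T);w=-R[:,0]
d=(c-M);t=d@w;y=d@R[:,1];u=d@(-R[:,2])
k=(abs(t)<.006)&(abs(y)<.06)&(abs(u)<.06)
np.save("rim.npy",np.c_[t,y,u])
k2=(t<.003)&(t>-.055)&(abs(y)<.035)&(abs(u)<.03)&(u<.03)
for a in np.arange(-.055,.006,.005):
    s=(abs(t-a)<.0025)&(abs(y)<.005)&(abs(u-.02)<.02)
    if s.sum()>3: print("axial",round(a,3),s.sum(),"u top",np.percentile(u[s],[5,50,95]))
for a in (-.01,-.02,-.03):
    s=(abs(t-a)<.004)&(abs(y)<.032)&(u>-.005)&(u<.03)
    if s.sum()>3: print("y ext",a,y[s].min(),y[s].max())
s=(t>-.06)&(t<.01)&(abs(y)<.03)&(u>.005)&(u<.03);print("mouth edge t",np.percentile(t[s],99))
E
python3 chk.py d1.png 0.03; python3 held.py d1b.png | tail -4
```

```text
12.9167 [0.772 0.17  0.224] [-0.004  0.281  1.612  0.32   0.598 -2.055]
need [ 0.448 -0.001 -0.008  0.001 -0.008  0.   ]
0.09 295 ztop -0.0043 y [-0.0036  0.0002  0.004 ]
0.1 308 ztop -0.0043 y [-0.0035  0.0002  0.0039]
0.11 105 ztop -0.0044 y [-0.0035  0.0002  0.0038]
tip x 0.10842863197980682 front 0.01884957083706041Traceback (most recent call last):
  File "chk.py", line 17, in <module>
    s=(t>-.06)&(t<.01)&(abs(y)<.03)&(u>.005)&(u<.03);print("mouth edge t",np.percentile(t[s],99))
                                                                          ~~~~~~~~~~~~~^^^^^^^^^
    return _quantile_unchecked(
        a, q, axis, out, overwrite_input, method, keepdims, weights)
    return _ureduce(a,
                    func=_quantile_ureduce_func,
    ...<5 lines>...
                    overwrite_input=overwrite_input,
                    method=method)
    r = func(a, **kwargs)
    result = _quantile(arr,
                       quantiles=q,
    ...<2 lines>...
                       out=out,
                       weights=wgt)
    slices_having_nans = np.isnan(arr[-1, ...])
                                  ~~~^^^^^^^^^
IndexError: index -1 is out of bounds for axis 0 with size 0
```

View pics/d1.png

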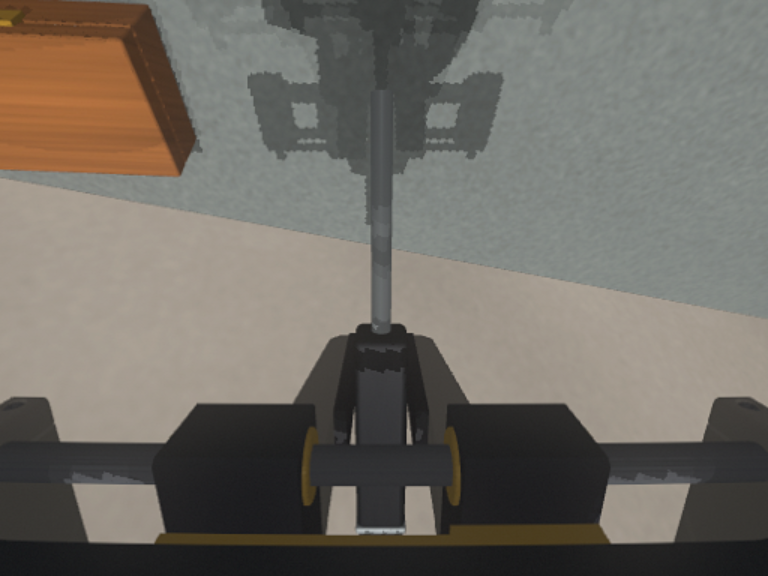

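The shaft is straight in the grip, with its tip at (381,90). The well is still above the frame. I advance along the axis to 30 mm short of the mouth and re-check.

Call:
carry_out:
  rows:
    - {"tx": 0.15,"ty": 0,"tz": -0.008,"ax": 0,"ay": -0.008,"az": 0,"jaw": 1}
    - {"tx": 0.3,"ty": 0,"tz": -0.008,"ax": 0,"ay": -0.008,"az": 0,"jaw": 1}
    - {"tx": 0.42,"ty": 0,"tz": -0.008,"ax": 0,"ay": -0.008,"az": 0,"jaw": 1}
    - {"tx": 0.45,"ty": 0,"tz": -0.008,"ax": 0,"ay": -0.008,"az": 0,"jaw": 1}
    - {"tx": 0.45,"ty": 0,"tz": -0.008,"ax": 0,"ay": -0.008,"az": 0,"jaw": 1}
    - {"tx": 0.45,"ty": 0,"tz": -0.008,"ax": 0,"ay": -0.008,"az": 0,"jaw": 1}

```text
clock: 13.52
ee_pos: [0.7244, 0.1554, 0.1866]
eef_rot: [[-0.733, -0.27, 0.624], [-0.206, 0.963, 0.174], [-0.648, -0.001, -0.761]]
contact_force: [0.1, 0.9, -1.0]
grip_width: 0.238
finger_force: 35.0
```

```bash
sed -i 's/;print("mouth edge t",.*/\nif s.any(): print("mouth edge t",np.percentile(t[s],99))/' chk.py; python3 chk.py d2.png -0.045
```

```text
13.5167 [0.724 0.155 0.187] [-0.033  0.2    1.794  0.418  0.502 -2.179]
need [ 0.529  0.008  0.009 -0.003  0.014 -0.001]
mouth edge t 0.009929960114758688
```

View pics/d2.png

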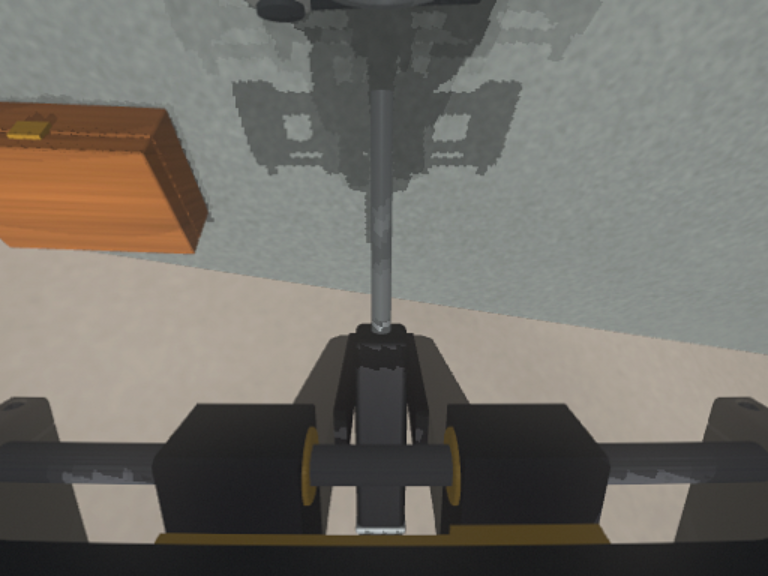

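The rim just enters at the top, about (395,0), roughly in line with the shaft, with the pivot post at (280,8). Another 20 mm, then a rim check.

Call:
carry_out:
  rows:
    - {"tx": 0.06,"ty": 0.008,"tz": 0.009,"ax": 0,"ay": 0.014,"az": 0,"jaw": 1}
    - {"tx": 0.12,"ty": 0.008,"tz": 0.009,"ax": 0,"ay": 0.014,"az": 0,"jaw": 1}
    - {"tx": 0.14,"ty": 0.008,"tz": 0.009,"ax": 0,"ay": 0.014,"az": 0,"jaw": 1}
    - {"tx": 0.14,"ty": 0.008,"tz": 0.009,"ax": 0,"ay": 0.014,"az": 0,"jaw": 1}

```text
clock: 13.9
ee_pos: [0.707, 0.1534, 0.1686]
eef_rot: [[-0.74, -0.272, 0.615], [-0.209, 0.962, 0.174], [-0.639, 0.001, -0.769]]
contact_force: [-0.2, 0.2, -2.0]
grip_width: 0.237
finger_force: 35.0
```

```bash
python3 chk.py d3.png -0.045; python3 - <<'E'
from plan import *
r=np.load("rim.npy")*1000
s=(abs(r[:,0])<12)&(r[:,2]>-5)&(r[:,2]<32)&(abs(r[:,1])<32);q=r[s]
print(len(q))
for a in range(-30,31,5):
    m=abs(q[:,1]-a)<2.5
    if m.sum()>2: print(a,m.sum(),"t",np.percentile(q[m,0],[5,95]),"u",np.percentile(q[m,2],[5,50,95]))
im=[]
for n in ["scene","side"]:
    p=manip.get_image(n);T=pose(p);c=pix(p,[M],T)[0].astype(int)
    im.append(cv2.resize(p["frame"][c[1]-40:c[1]+40,c[0]-40:c[0]+40],(400,400),interpolation=cv2.INTER_CUBIC))
cv2.imwrite("pics/d3s.png",np.hstack(im)[:,:,::-1])
E
```

```text
13.9 [0.707 0.153 0.169] [-0.038  0.187  1.845  0.44   0.481 -2.21 ]
need [ 0.364 -0.01  -0.003  0.001 -0.009 -0.   ]
axial -0.01 56 u top [0.025 0.026 0.027]
axial -0.005 310 u top [0.025 0.026 0.027]
axial -0.0 315 u top [0.024 0.026 0.027]
y ext -0.01 -0.03199888608841447 0.031914380259908566
y ext -0.02 -0.031743581931344265 0.0318734565282966
mouth edge t 0.008361652524607561
3948
-30 301 t [-11.362  10.386] u [-0.959  7.666 30.399]
-25 192 t [-8.921  8.61 ] u [-3.054  8.382 29.974]
-20 425 t [-10.738   7.956] u [-2.948 14.716 28.659]
-15 362 t [-9.653  1.985] u [17.498 20.491 22.375]
-10 358 t [-8.527  1.934] u [21.446 23.692 25.387]
-5 360 t [-7.931  1.873] u [23.582 25.225 26.469]
0 383 t [-7.698 10.969] u [ 3.297 25.925 27.101]
5 343 t [-7.787 10.409] u [ 3.337 25.414 26.709]
10 355 t [-8.347  1.411] u [21.971 24.074 25.709]
15 342 t [-9.446  1.372] u [18.667 21.178 23.116]
20 388 t [-10.804   1.056] u [-3.263 15.809 19.173]
25 126 t [-11.022   0.907] u [-1.353  8.854 12.945]
30 13 t [-11.89   -9.776] u [-4.829 -4.506 -3.104]
```

View pics/d3s.png

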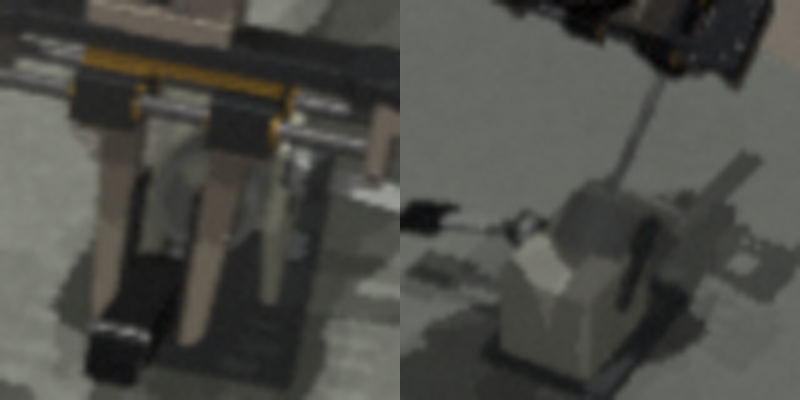

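The rim fit puts the cup within about 1 mm of the planned axis (top u = 25.9 mm against 25, mouth at +1.7 mm). In the side crop, the shaft at (630,140) points into the cup. Dip about 43 mm and hold.

Call:
carry_out:
  rows:
    - {"tx": 0.04,"ty": -0.006,"tz": -0.008,"ax": 0,"ay": -0.009,"az": 0,"jaw": 1}
    - {"tx": 0.08,"ty": -0.006,"tz": -0.008,"ax": 0,"ay": -0.009,"az": 0,"jaw": 1}
    - {"tx": 0.12,"ty": -0.006,"tz": -0.008,"ax": 0,"ay": -0.009,"az": 0,"jaw": 1}
    - {"tx": 0.16,"ty": -0.006,"tz": -0.008,"ax": 0,"ay": -0.009,"az": 0,"jaw": 1}
    - {"tx": 0.2,"ty": -0.006,"tz": -0.008,"ax": 0,"ay": -0.009,"az": 0,"jaw": 1}
    - {"tx": 0.24,"ty": -0.006,"tz": -0.008,"ax": 0,"ay": -0.009,"az": 0,"jaw": 1}
    - {"tx": 0.28,"ty": -0.006,"tz": -0.008,"ax": 0,"ay": -0.009,"az": 0,"jaw": 1}
    - {"tx": 0.31,"ty": -0.006,"tz": -0.008,"ax": 0,"ay": -0.009,"az": 0,"jaw": 1}
    - {"tx": 0.33,"ty": -0.006,"tz": -0.008,"ax": 0,"ay": -0.009,"az": 0,"jaw": 1}
    - {"tx": 0.34,"ty": -0.006,"tz": -0.008,"ax": 0,"ay": -0.009,"az": 0,"jaw": 1}
    - {"tx": 0.34,"ty": -0.006,"tz": -0.008,"ax": 0,"ay": -0.009,"az": 0,"jaw": 1}

```text
clock: 14.97
ee_pos: [0.6699, 0.1416, 0.1383]
eef_rot: [[-0.736, -0.272, 0.62], [-0.208, 0.962, 0.175], [-0.644, -0.0, -0.765]]
contact_force: [-0.6, -0.9, -1.2]
grip_width: 0.238
finger_force: 35.0
```

Call:
carry_out:
  rows:
    - {"tx": 0,"ty": 0,"tz": 0,"ax": 0,"ay": 0,"az": 0,"jaw": 1}
    - {"tx": 0,"ty": 0,"tz": 0,"ax": 0,"ay": 0,"az": 0,"jaw": 1}
    - {"tx": 0,"ty": 0,"tz": 0,"ax": 0,"ay": 0,"az": 0,"jaw": 1}
    - {"tx": 0,"ty": 0,"tz": 0,"ax": 0,"ay": 0,"az": 0,"jaw": 1}
    - {"tx": 0,"ty": 0,"tz": 0,"ax": 0,"ay": 0,"az": 0,"jaw": 1}
    - {"tx": 0,"ty": 0,"tz": 0,"ax": 0,"ay": 0,"az": 0,"jaw": 1}
    - {"tx": 0,"ty": 0,"tz": 0,"ax": 0,"ay": 0,"az": 0,"jaw": 1}
    - {"tx": 0,"ty": 0,"tz": 0,"ax": 0,"ay": 0,"az": 0,"jaw": 1}
    - {"tx": 0,"ty": 0,"tz": 0,"ax": 0,"ay": 0,"az": 0,"jaw": 1}
    - {"tx": 0,"ty": 0,"tz": 0,"ax": 0,"ay": 0,"az": 0,"jaw": 1}

```text
clock: 15.8
ee_pos: [0.6701, 0.1417, 0.1385]
eef_rot: [[-0.736, -0.272, 0.62], [-0.208, 0.962, 0.175], [-0.644, -0.0, -0.765]]
contact_force: [0.6, -0.7, -1.2]
grip_width: 0.243
finger_force: 35.0
```

```bash
python3 chk.py d4.png -0.045; python3 held.py d4b.png|tail -1
```

```text
15.8 [0.67  0.142 0.139] [-0.066  0.139  1.972  0.561  0.417 -2.358]
need [ 0.037 -0.001  0.007 -0.     0.004  0.001]
axial -0.055 115 u top [0.035 0.036 0.038]
axial -0.05 450 u top [0.032 0.034 0.036]
axial -0.045 406 u top [0.027 0.03  0.033]
axial -0.04 315 u top [0.025 0.026 0.028]
axial -0.035 276 u top [0.025 0.026 0.027]
axial -0.03 265 u top [0.025 0.026 0.027]
axial -0.025 256 u top [0.025 0.026 0.027]
axial -0.02 259 u top [0.025 0.026 0.027]
axial -0.015 242 u top [0.025 0.026 0.027]
axial -0.01 263 u top [0.025 0.026 0.027]
axial -0.005 224 u top [0.025 0.026 0.027]
axial -0.0 179 u top [0.024 0.026 0.027]
axial 0.005 95 u top [0.002 0.004 0.005]
y ext -0.01 -0.03199969414842699 0.03199128794113125
y ext -0.02 -0.03195805047161995 0.031985369930158845
y ext -0.03 -0.03199233165682599 0.0319889073881843
mouth edge t 0.001315911847536084
tip x 0.11783764397057536 front 0.11783764397057536
```

Depth is about 41 of 60 mm, centred and with no contact force, held for over 0.8 s. Withdraw along the axis.

Call:
carry_out:
  rows:
    - {"tx": -0.05,"ty": 0,"tz": 0,"ax": 0,"ay": 0,"az": 0,"jaw": 1}
    - {"tx": -0.12,"ty": 0,"tz": 0,"ax": 0,"ay": 0,"az": 0,"jaw": 1}
    - {"tx": -0.2,"ty": 0,"tz": 0,"ax": 0,"ay": 0,"az": 0,"jaw": 1}
    - {"tx": -0.3,"ty": 0,"tz": 0,"ax": 0,"ay": 0,"az": 0,"jaw": 1}
    - {"tx": -0.42,"ty": 0,"tz": 0,"ax": 0,"ay": 0,"az": 0,"jaw": 1}
    - {"tx": -0.6,"ty": 0,"tz": 0,"ax": 0,"ay": 0,"az": 0,"jaw": 1}
    - {"tx": -0.8,"ty": 0,"tz": 0,"ax": 0,"ay": 0,"az": 0,"jaw": 1}
    - {"tx": -0.93,"ty": 0,"tz": 0,"ax": 0,"ay": 0,"az": 0,"jaw": 1}
    - {"tx": -0.93,"ty": 0,"tz": 0,"ax": 0,"ay": 0,"az": 0,"jaw": 1}
    - {"tx": -0.93,"ty": 0,"tz": 0,"ax": 0,"ay": 0,"az": 0,"jaw": 1}

```text
clock: 16.73
ee_pos: [0.7735, 0.1709, 0.2294]
eef_rot: [[-0.735, -0.272, 0.621], [-0.208, 0.962, 0.175], [-0.645, -0.001, -0.764]]
contact_force: [-0.0, -0.2, -2.0]
grip_width: 0.235
finger_force: 35.0
```

```bash
python3 - <<'E'
from plan import *
o=manip.get_obs();P0=np.array(o["ee_pos"]);R0=np.array(o["eef_rot"])
R1=np.array([[-1,0,0],[0,1,0],[0,0,-1.]]);P1=np.array([.5299,-.1492,.2003])
d=Ro.from_matrix(R0.T@R1).as_rotvec();P=P0;R=R0;print(P0)
for f in (1/3,2/3,1):
    Rn=R0@Ro.from_rotvec(d*f).as_matrix();Pn=P0+(P1-P0)*f+np.array([.02,-.02,.03])*(f<1)
    print(Pn,rel(P,R,Pn,Rn));P,R=Pn,Rn
E
```

```text
[0.773 0.171 0.229]
[0.712 0.044 0.25 ] [ 0.388 -0.702 -0.505  0.061  0.444  0.168]
[ 0.631 -0.063  0.24 ] [ 0.615 -0.601 -0.253  0.061  0.444  0.168]
[ 0.53  -0.149  0.2  ] [ 0.763 -0.52   0.079  0.061  0.444  0.168]
```

Call:
carry_out:
  rows:
    - {"tx": 0.06,"ty": -0.14,"tz": -0.12,"ax": 0.01,"ay": 0.08,"az": 0.03,"jaw": 1}
    - {"tx": 0.14,"ty": -0.3,"tz": -0.24,"ax": 0.03,"ay": 0.18,"az": 0.07,"jaw": 1}
    - {"tx": 0.22,"ty": -0.44,"tz": -0.35,"ax": 0.04,"ay": 0.27,"az": 0.1,"jaw": 1}
    - {"tx": 0.3,"ty": -0.58,"tz": -0.43,"ax": 0.05,"ay": 0.36,"az": 0.14,"jaw": 1}
    - {"tx": 0.388,"ty": -0.702,"tz": -0.505,"ax": 0.061,"ay": 0.444,"az": 0.168,"jaw": 1}

```text
clock: 17.15
ee_pos: [0.7096, 0.0426, 0.2477]
eef_rot: [[-0.882, -0.182, 0.435], [-0.153, 0.983, 0.101], [-0.446, 0.022, -0.895]]
contact_force: [-0.5, -0.1, -1.1]
grip_width: 0.236
finger_force: 35.0
```

Call:
carry_out:
  rows:
    - {"tx": 0.12,"ty": -0.12,"tz": -0.05,"ax": 0.01,"ay": 0.09,"az": 0.03,"jaw": 1}
    - {"tx": 0.25,"ty": -0.24,"tz": -0.1,"ax": 0.02,"ay": 0.18,"az": 0.07,"jaw": 1}
    - {"tx": 0.37,"ty": -0.36,"tz": -0.15,"ax": 0.04,"ay": 0.27,"az": 0.1,"jaw": 1}
    - {"tx": 0.49,"ty": -0.48,"tz": -0.2,"ax": 0.05,"ay": 0.36,"az": 0.13,"jaw": 1}
    - {"tx": 0.615,"ty": -0.601,"tz": -0.253,"ax": 0.061,"ay": 0.444,"az": 0.168,"jaw": 1}

```text
clock: 17.57
ee_pos: [0.6279, -0.0631, 0.2374]
eef_rot: [[-0.971, -0.09, 0.222], [-0.082, 0.996, 0.043], [-0.225, 0.023, -0.974]]
contact_force: [-0.5, 0.6, -1.2]
grip_width: 0.233
finger_force: 35.0
```

Call:
carry_out:
  rows:
    - {"tx": 0.16,"ty": -0.1,"tz": -0.04,"ax": 0.01,"ay": 0.09,"az": 0.03,"jaw": 1}
    - {"tx": 0.32,"ty": -0.22,"tz": -0.06,"ax": 0.03,"ay": 0.2,"az": 0.07,"jaw": 1}
    - {"tx": 0.5,"ty": -0.34,"tz": -0.02,"ax": 0.04,"ay": 0.3,"az": 0.11,"jaw": 1}
    - {"tx": 0.65,"ty": -0.45,"tz": 0.05,"ax": 0.055,"ay": 0.4,"az": 0.15,"jaw": 1}
    - {"tx": 0.763,"ty": -0.52,"tz": 0.079,"ax": 0.061,"ay": 0.444,"az": 0.168,"jaw": 1}
    - {"tx": 0.763,"ty": -0.52,"tz": 0.079,"ax": 0.061,"ay": 0.444,"az": 0.168,"jaw": 1}
    - {"tx": 0.763,"ty": -0.52,"tz": 0.079,"ax": 0.061,"ay": 0.444,"az": 0.168,"jaw": 1}
    - {"tx": 0.763,"ty": -0.52,"tz": 0.079,"ax": 0.061,"ay": 0.444,"az": 0.168,"jaw": 1}

```text
clock: 18.23
ee_pos: [0.5293, -0.1488, 0.1999]
eef_rot: [[-1.0, -0.001, -0.0], [-0.001, 1.0, 0.001], [0.0, 0.001, -1.0]]
contact_force: [-0.6, -0.1, -0.8]
grip_width: 0.237
finger_force: 35.0
```

```bash
python3 held.py r1.png; python3 -c "
from plan import *
o=manip.get_obs();print(rel(np.array(o['ee_pos']),np.array(o['eef_rot']),[.5299,-.1492,.0605],np.array([[-1,0,0],[0,1,0],[0,0,-1.]])))"
```

```text
[ 0.5293 -0.1488  0.1999] [[-0.9999997732107623, -0.0005802301292736651, -0.00034192312091388253], [-0.0005804089565706929, 0.9999996947262701, 0.0005231374670997698], [0.00034161947641357464, 0.0005233358036996598, -0.9999998047078658]] 21.78115340201236 [-0.494   0.1197  1.7036  0.0003  1.3188 -2.0655]
0.01 941 ztop -0.0267 y [-0.0184 -0.0004  0.0184]
0.02 622 ztop -0.0104 y [-0.0093  0.0002  0.0092]
0.03 208 ztop -0.004 y [-0.0034  0.0002  0.0038]
0.04 226 ztop -0.0041 y [-0.004  -0.0001  0.0037]
0.05 237 ztop -0.0041 y [-0.0039  0.0002  0.0037]
0.06 249 ztop -0.0041 y [-0.0038 -0.0004  0.0036]
0.07 252 ztop -0.0042 y [-0.0037  0.0002  0.0035]
0.08 281 ztop -0.0042 y [-0.0037  0.0002  0.004 ]
0.09 297 ztop -0.0039 y [-0.0036  0.0002  0.0039]
0.1 309 ztop -0.0043 y [-0.0035  0.0002  0.0039]
0.11 103 ztop -0.0043 y [-0.0035  0.0002  0.0038]
tip x 0.10836182654448573 front 0.01893027055088614
[-0.002 -0.003  0.932  0.     0.     0.002]
```

The driver hasn't slipped in the grip. Lower it to the height at which it was picked up.

Call:
carry_out:
  rows:
    - {"tx": -0.002,"ty": -0.003,"tz": 0.2,"ax": 0,"ay": 0,"az": 0.002,"jaw": 1}
    - {"tx": -0.002,"ty": -0.003,"tz": 0.4,"ax": 0,"ay": 0,"az": 0.002,"jaw": 1}
    - {"tx": -0.002,"ty": -0.003,"tz": 0.58,"ax": 0,"ay": 0,"az": 0.002,"jaw": 1}
    - {"tx": -0.002,"ty": -0.003,"tz": 0.7,"ax": 0,"ay": 0,"az": 0.002,"jaw": 1}
    - {"tx": -0.002,"ty": -0.003,"tz": 0.78,"ax": 0,"ay": 0,"az": 0.002,"jaw": 1}
    - {"tx": -0.002,"ty": -0.003,"tz": 0.84,"ax": 0,"ay": 0,"az": 0.002,"jaw": 1}
    - {"tx": -0.002,"ty": -0.003,"tz": 0.88,"ax": 0,"ay": 0,"az": 0.002,"jaw": 1}
    - {"tx": -0.002,"ty": -0.003,"tz": 0.91,"ax": 0,"ay": 0,"az": 0.002,"jaw": 1}
    - {"tx": -0.002,"ty": -0.003,"tz": 0.925,"ax": 0,"ay": 0,"az": 0.002,"jaw": 1}
    - {"tx": -0.002,"ty": -0.003,"tz": 0.93,"ax": 0,"ay": 0,"az": 0.002,"jaw": 1}
    - {"tx": -0.002,"ty": -0.003,"tz": 0.93,"ax": 0,"ay": 0,"az": 0.002,"jaw": 1}
    - {"tx": -0.002,"ty": -0.003,"tz": 0.93,"ax": 0,"ay": 0,"az": 0.002,"jaw": 1}

```text
clock: 19.28
ee_pos: [0.5297, -0.1501, 0.061]
eef_rot: [[-1.0, 0.001, -0.0], [0.001, 1.0, -0.001], [0.0, -0.001, -1.0]]
contact_force: [-0.3, 0.7, -1.2]
grip_width: 0.235
finger_force: 35.0
```

Call:
carry_out:
  rows:
    - {"tx": 0,"ty": 0.003,"tz": 0.003,"ax": 0,"ay": 0,"az": 0,"jaw": 1}
    - {"tx": 0,"ty": 0.003,"tz": 0.006,"ax": 0,"ay": 0,"az": 0,"jaw": 1}
    - {"tx": 0,"ty": 0.003,"tz": 0.006,"ax": 0,"ay": 0,"az": 0,"jaw": 1}
    - {"tx": 0,"ty": 0.003,"tz": 0.006,"ax": 0,"ay": 0,"az": 0,"jaw": 1}

```text
clock: 19.62
ee_pos: [0.5296, -0.1496, 0.0602]
eef_rot: [[-1.0, 0.001, -0.001], [0.001, 1.0, -0.0], [0.001, -0.0, -1.0]]
contact_force: [-2.2, 0.6, 4.9]
grip_width: 0.237
finger_force: 35.0
```

It is seated now (+5 N upward). Release, then retreat straight up.

Call:
carry_out:
  rows:
    - {"tx": 0,"ty": 0,"tz": 0,"ax": 0,"ay": 0,"az": 0,"jaw": 0.4}
    - {"tx": 0,"ty": 0,"tz": 0,"ax": 0,"ay": 0,"az": 0,"jaw": 0.2}
    - {"tx": 0,"ty": 0,"tz": 0,"ax": 0,"ay": 0,"az": 0,"jaw": -0.2}
    - {"tx": 0,"ty": 0,"tz": 0,"ax": 0,"ay": 0,"az": 0,"jaw": -0.6}
    - {"tx": 0,"ty": 0,"tz": 0,"ax": 0,"ay": 0,"az": 0,"jaw": -0.9}
    - {"tx": 0,"ty": 0,"tz": 0,"ax": 0,"ay": 0,"az": 0,"jaw": -0.9}
    - {"tx": 0,"ty": 0,"tz": 0,"ax": 0,"ay": 0,"az": 0,"jaw": -0.9}
    - {"tx": 0,"ty": 0,"tz": 0,"ax": 0,"ay": 0,"az": 0,"jaw": -0.9}
    - {"tx": 0,"ty": 0,"tz": 0,"ax": 0,"ay": 0,"az": 0,"jaw": -0.9}

```text
clock: 20.37
ee_pos: [0.5291, -0.1494, 0.0594]
eef_rot: [[-1.0, 0.001, -0.002], [0.001, 1.0, -0.0], [0.002, -0.0, -1.0]]
contact_force: [0.1, -0.0, 0.4]
grip_width: 0.859
finger_force: 0.0
```

Call:
carry_out:
  rows:
    - {"tx": 0,"ty": 0,"tz": -0.1,"ax": 0,"ay": 0,"az": 0,"jaw": -0.9}
    - {"tx": 0,"ty": 0,"tz": -0.3,"ax": 0,"ay": 0,"az": 0,"jaw": -0.9}
    - {"tx": 0,"ty": 0,"tz": -0.55,"ax": 0,"ay": 0,"az": 0,"jaw": -0.9}
    - {"tx": 0,"ty": 0,"tz": -0.8,"ax": 0,"ay": 0,"az": 0,"jaw": -0.9}
    - {"tx": 0,"ty": 0,"tz": -1,"ax": 0,"ay": 0,"az": 0,"jaw": -0.9}
    - {"tx": 0,"ty": 0,"tz": -1,"ax": 0,"ay": 0,"az": 0,"jaw": -0.9}
    - {"tx": 0,"ty": 0,"tz": -1,"ax": 0,"ay": 0,"az": 0,"jaw": -0.9}
    - {"tx": 0,"ty": 0,"tz": -1,"ax": 0,"ay": 0,"az": 0,"jaw": -0.9}

```text
clock: 21.03
ee_pos: [0.5289, -0.1491, 0.2085]
eef_rot: [[-1.0, 0.001, -0.003], [0.001, 1.0, 0.001], [0.003, 0.001, -1.0]]
contact_force: [0.2, 0.1, -0.2]
grip_width: 0.95
finger_force: 0.0
```

```bash
python3 - <<'E'
from h import *
np.set_printoptions(precision=4,suppress=True)
o=manip.get_obs();p=manip.get_image("wrist");T=pose(p,o)
cv2.imwrite("pics/f1.png",cv2.resize(p["frame"],(768,576))[:,:,::-1])
print(o["clock"],o["ee_pos"],o["grip_width"],o["finger_force"])
c=cloud(p,T)
c=c[(abs(c[:,0]-.51)<.13)&(abs(c[:,1]+.15)<.04)&(c[:,2]>.035)&(c[:,2]<.085)]
for a in (.42,.44,.46,.5,.52,.54,.56):
    s=c[abs(c[:,0]-a)<.01]
    top=s[s[:,2]>np.percentile(s[:,2],90)-.006]
    print(a,np.percentile(s[:,2],90).round(4),np.percentile(top[:,1],[5,50,95]))
q=manip.get_image("scene")
for k in ["driver_tip","nutdriver"]: print(k,[d["xyz"] for d in manip.tip_of(p,k)[:2]])
for k in ["lever_pad","cover_disc"]: print(k,[d["xyz"] for d in manip.tip_of(q,k)[:1]])
E
```

```text
21.0333 [ 0.5289 -0.1491  0.2085] 0.9497695322382008 0.0
0.42 0.0643 [-0.1528 -0.1496 -0.1453]
0.44 0.0643 [-0.1529 -0.1496 -0.1464]
0.46 0.0644 [-0.153  -0.1497 -0.1464]
0.5 0.0643 [-0.1532 -0.1498 -0.1463]
0.52 0.0716 [-0.1589 -0.1498 -0.14  ]
0.54 0.0717 [-0.1601 -0.1498 -0.14  ]
0.56 0.0717 [-0.1595 -0.1499 -0.1393]
driver_tip [[0.4183, -0.1489, 0.0582]]
nutdriver [[0.5342, -0.2523, 0.061]]
lever_pad [[0.5499, 0.2367, 0.0623]]
cover_disc [[0.6182, 0.0821, 0.1265]]
```

View pics/f1.png

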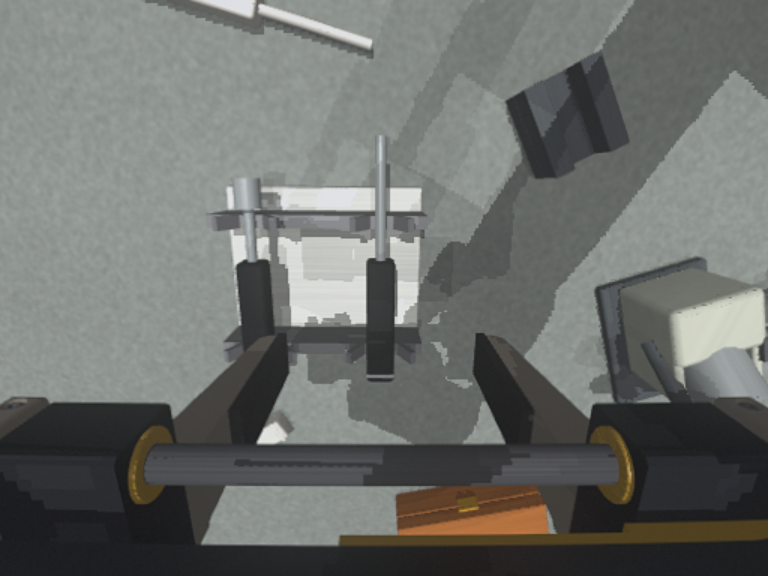

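The driver lies back in its notches at (381,135–380): same heights, tip at x = 0.418, same way round. The lever is still latched and the cover is still aside. Handing in.

```bash
python3 -c "
from workcell import manip
print(manip.finish_job())"
```

```text
the job is handed in; nothing more can be done
None
```

I handed the job in at about 21 s of the 67 s allowed: the lever is latched with the cover off, the driver was dipped about 41 of 60 mm for over 0.8 s with no contact force, and it is back in its notches the same way round.

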